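Turn the lazy Susan to bring the salt to the front

ROBOT

A 6-joint arm with a two-finger parallel gripper is mounted at the origin on a cart in front of the work surface, level with it; the furniture and walls round the work are solid. World frame = base frame: x ahead of the robot, y to its left, z up, the work surface at z = 0. Lengths are in m, angles in degrees, forces in N, time in s.
With the tool pointing down it reaches from about 0.4 to 0.825 m from the base axis. Payload 7 kg.
Tool frame: the origin (TCP) lies at the very end of the fingers, on their centre line; the grasp point (between the pads) lies 19 mm behind it; z points along the fingers, y is the line along which they close (so a half turn about z gives the same grasp; the last joint's range is limited). The gripper opens to 88 mm and grips with 3 to 60 N. Pads are 19 mm wide; open, the fingers measure 130 mm over their backs; the gripper's body (78 mm by 193 mm) begins 47 mm behind the grasp point.
Start: joints at [-53.623, 20.546, 0.682, 0, -70.136, -16.507], TCP at [0.229, -0.635, 0.227] pointing down, gripper open.
Joint ranges: [-176.03, 176.03], [-82.01, 121.73], [-58.28, 71.71], [-173.87, 95.51], [-174.79, -0.11], [-173.66, 173.66]. Speed limits (degrees/s): [136.94, 136.94, 172.46, 180, 180, 180].

INTERFACE

Orientations are given as [roll, pitch, yaw] about the fixed x, y, z axes, in that order (R = Rz(yaw) Ry(pitch) Rx(roll)).
In Python, from plant import get_state, imaging, r, finder gives the robot as it stands.
- The arm moves only by the shell command python3 -m handwheel 'ROWS' [FORCE]. ROWS is JSON, a list of rows, each a list of 5 numbers: the closure, from 0 (fully open) to 1 (shut), then the shift along the world's x, y, z in cm, then the turn about the world's z in degrees. A call has 1 to 8 rows; each row is the pose to reach, as a shift and turn from the pose commanded when the call began; what a row does not reach only later rows make up. A row lasts 1/8 s, in which the tool goes at most 62.5 mm and 10.7 degrees, less where a joint would pass 70% of its speed; a pose out of reach is approached as far as the arm can. A call with a gripper value outside its range is refused whole. The fingers move at their own pace and stop on an object; FORCE is the grip in N (left out, the last holds). Time passes only in rows, so rows that repeat a pose let the fingers close. It gives the time, the measured TCP pose, the force, the opening and the grip force at its end, in the units of the state.
- get_state(): the state, without advancing time (a new reading comes with each control period).
- imaging.capture(name): name is "scene" or "top" or "wrist"; returns (picture, depth): 384x512x3 uint8, red, green, blue; 384x512 float32, m along the optical axis (not along the pixel's ray), 0 where there is no reading.
- imaging.get_calibration(name): a dict with "fx", "fy", "cx", "cy" (pixels), "rvec" (rotation vector, rad) and "tvec" (3), from world to camera coordinates, as OpenCV has them; the wrist camera has in their place "hand_eye" (4x4, takes a point from camera to tool coordinates, whose origin is the TCP and whose axes are the flange's). Camera axes: x right, y down, z forward; pixel columns grow to the right and rows downward; lengths in m; the calibration is good to about 2 mm. A picture is of the moment at which its call begins: read the wrist's pose just before it. get_calibration takes no time and is no camera call.
- r.close_job(): hands the job in; it is judged then, once.
Trained networks look in the newest picture that a camera, given by its name, has taken for a name from the list of things; names that differ only in an ending like _2 or _b are one class to them, and where a whole thing is asked for, a point or a joint stands for the part that bears it (a point fixed in the world has none). Each returns a list of dicts, best first, with "p" (0 to 1); they miss things now and then, are a little off and sometimes report something else, mostly with a low value. They report only what shows in the picture. A call takes as long as a camera call.
- finder.cut_out(camera, query): "region" (384x512 bool, what is visible of it) and "pixel" ([column, row] in pixels, amid what is visible of it).
The state is a dict: "time_s": time; "joints": joint angles; "qd": joint speeds; "joint_torque": joint torques, N m; "tcp_pos": TCP position; "eef_rot": TCP orientation; "contact_force": force on the tool from outside, world axes, zero at the start; "moment": the same for the moment, N m; "gripper_width": finger opening in m; "gripper_force": force on a finger pad.
Only numpy, scipy, OpenCV 4.12 (cv2) and the standard library are available. Lean on these libraries where they do the work, as an engineer would, in place of code of your own. Each camera call takes 0.05 s, during which the arm holds its last target. There are 200 camera calls.

TASK

Bring the salt shaker round to the front of the wooden turntable: push the handles on the turntable's rim gently with the fingertips, either way round, until the salt shaker stands squarely in line with the middle of the flat metal tongue that sticks out under the platter and marks the front, then take the fingers away. Do not grip the handles, do not touch or upset anything that stands on the platter, and leave the mug and the timer where they are.

Things in the scene. Friction and masses are not known exactly. Their poses are not given: they have to be found in the camera images.
- turntable_base: Fixed dark foot of a wooden turntable (lazy Susan), a disc of 190 mm diameter, 16 mm high. Origin on the turning axis at worktop level, z up. Its front is marked by a flat metal tongue with a round end, 40 mm wide and 6 mm high, on the worktop along the foot's own -x, reaching 230 mm from the axis. Place and front direction (roughly towards the robot) differ each time.
- platter (a joint): Angle of the platter relative to the foot, rad, growing anticlockwise seen from above, free both ways. Platter: brown wooden disc, 230 mm in diameter, from 18 to 36 mm above the worktop, plus a 3 mm lip. At 0 one handle points along the foot's +x. A sideways push of about 0.5 N on a handle turns it; unpushed, it stops almost at once and does not spring back.
- handle0 (a point): Point on the centre line of one of the platter's six equal handles, 170 mm from the turning axis, 28 mm above the worktop; it turns with the platter. The handles are dark round wooden pegs, 16 mm thick, that stick out level from the rim every 60 degrees like those of a ship's wheel, from 115 to 190 mm from the axis.
- salt_shaker: The salt shaker: smooth, waisted, clear body with a domed grey perforated top and no label, 44 mm in diameter, 90 mm high. Stands loose and upright on the platter (underside 36 mm above the worktop), its centre about 62 mm from the turntable's axis; origin at the centre of its underside, z up. Not to be touched. Starts to one side or at the back, at least 60 degrees from the front.
- spice_b: Square-bodied spice jar with a white lid, 47 mm wide, 98 mm high. Stands loose and upright on the platter (underside 36 mm above the worktop), its centre about 62 mm from the turntable's axis; origin at the centre of its underside, z up. Not to be touched. Starts near the front.
- spice_a: Square-bodied spice jar with a yellow lid, 42 mm wide, 96 mm high. Stands loose and upright on the platter (underside 36 mm above the worktop), its centre about 62 mm from the turntable's axis; origin at the centre of its underside, z up. Not to be touched. 
- shelf_spice: Round spice jar with a black lid, 40 mm in diameter, 105 mm high. Stands loose and upright on the platter (underside 36 mm above the worktop), its centre about 62 mm from the turntable's axis; origin at the centre of its underside, z up. Not to be touched. 
- dropper_bottle: Small brown bottle with a black rubber dropper on top, 34 mm in diameter, 102 mm high. Stands loose and upright on the platter (underside 36 mm above the worktop), its centre about 62 mm from the turntable's axis; origin at the centre of its underside, z up. Not to be touched. 
- mug_pen: Dark mug, 88 mm in diameter, 106 mm high, loose on the worktop to the right of the turntable; origin at the centre of its underside. To be left alone.
- egg_timer: Round kitchen timer, 64 mm in diameter, 47 mm high, loose on the worktop left of the turntable; origin at the centre of its underside. To be left alone.

How it is judged:
By the outcome, as a careful person would: the job done as asked, in the order asked, and still so for the second after the job is handed in, with the robot touching nothing.
It also fails if it takes over 69 s, if anything falls off the work surface, if the arm or the gripper's body presses on something with over 40 N, if the wrist force passes 120 N, or if a joint passes its speed limit or range.

## Working session

There is one attempt and no reset: what is moved stays moved. The work goes in short steps, Python scripts to look and compute and a shell command to move; the robot and the scene stay as the last step left them, time stands still between calls to the robot, and variables do not carry over. Pictures are saved under pics/ and viewed, at most 10 in all, crops included, and the job is handed in when it is done.

```bash
mkdir -p pics
cat > h.py <<'E'
import numpy as np, cv2
from plant import get_state, imaging, r, finder
def cloud(cam,depth):
    c=imaging.get_calibration(cam); R=cv2.Rodrigues(np.array(c["rvec"],float))[0]; t=np.array(c["tvec"],float).ravel()
    v,u=np.mgrid[:384,:512]; P=np.dstack([(u-c["cx"])/c["fx"]*depth,(v-c["cy"])/c["fy"]*depth,depth])
    W=(P-t)@R; W[depth<=0]=np.nan
    return W
def look(cam):
    p,d=imaging.capture(cam); return p,cloud(cam,d)
E
python3 - <<'E'
from h import *
for cam in("top","scene"):
    p,W=look(cam); cv2.imwrite(f"pics/{cam}0.png",p[:,:,::-1])
    for q in["turntable_base","platter","salt_shaker","spice_b","spice_a","shelf_spice","dropper_bottle","mug_pen","egg_timer"]:
        for d in finder.cut_out(cam,q)[:2]:
            X=W[d["region"]]; X=X[~np.isnan(X[:,0])]
            print(cam,q,round(d["p"],2),np.round(d["pixel"]),np.round(np.median(X,0),3),np.round(X.min(0),3),np.round(X.max(0),3),len(X))
print(get_state())
E
```

```text
top turntable_base 0.77 [276. 258.] [ 0.472 -0.094  0.012] [ 0.385 -0.125 -0.001] [ 0.583 -0.057  0.048] 819
top platter 0.56 [278. 243.] [ 0.518 -0.097  0.037] [ 0.433 -0.125 -0.001] [ 0.578 -0.068  0.048] 386
top dropper_bottle 0.46 [280. 243.] [ 0.517 -0.098  0.037] [ 0.073 -0.142 -0.002] [ 0.583 -0.069  0.751] 418
top mug_pen 0.42 [279. 240.] [ 0.522 -0.097  0.037] [ 0.434 -0.125  0.027] [ 0.583 -0.069  0.048] 351
top egg_timer 0.56 [151. 180.] [0.679 0.366 0.045] [ 0.656  0.342 -0.004] [0.75  0.398 0.056] 296
scene turntable_base 0.78 [274. 203.] [ 0.552 -0.008  0.035] [ 0.386 -0.238 -0.005] [0.767 0.157 0.136] 3040
scene platter 0.82 [261. 200.] [0.582 0.012 0.036] [ 0.431 -0.217 -0.002] [0.771 0.156 0.135] 2618
scene salt_shaker 0.72 [259. 164.] [ 0.644 -0.044  0.094] [ 0.63  -0.167 -0.004] [ 0.75  -0.003  0.132] 255
scene spice_b 0.69 [289. 179.] [ 0.534 -0.044  0.103] [ 0.518 -0.197 -0.003] [ 0.634 -0.033  0.137] 570
scene spice_b 0.65 [248. 177.] [0.625 0.029 0.101] [ 0.612 -0.035  0.034] [0.656 0.039 0.137] 487
scene spice_a 0.69 [289. 179.] [ 0.534 -0.044  0.103] [ 0.518 
[... 862 characters left out ...]
8  0.143] 358
{'time_s': 1.0, 'joints': array([-5.36248443e+01,  2.05452361e+01,  6.82989319e-01,  1.43617304e-04,
       -7.01342525e+01, -1.65081687e+01]), 'qd': array([-0.01038387,  0.00073126, -0.07143864,  0.04393783, -0.03648651,
        0.10777567]), 'joint_torque': array([-1.30706154e-03, -5.82393157e+01,  2.93299770e+01,  7.00226381e+00,
        1.25386147e-02, -1.26971261e-05]), 'tcp_pos': array([ 0.22939086, -0.63482439,  0.22658224]), 'eef_rot': array([-1.79996605e+02,  8.65226111e-04, -1.60132964e+02]), 'contact_force': array([ 0.17386783, -0.33442125,  0.26125237]), 'moment': array([0.05430089, 0.02224208, 0.03024412]), 'gripper_force': 0.0, 'gripper_width': 0.0877492527140125}
```

Run:
```python
import cv2
a=cv2.imread("pics/top0.png"); b=cv2.imread("pics/scene0.png")
cv2.imwrite("pics/top0v.png",cv2.resize(a,(800,600)))
cv2.imwrite("pics/scene0v.png",cv2.resize(b[90:300,110:390],(800,600),interpolation=cv2.INTER_CUBIC))
```

```text
(no output)
```

View pics/top0v.png

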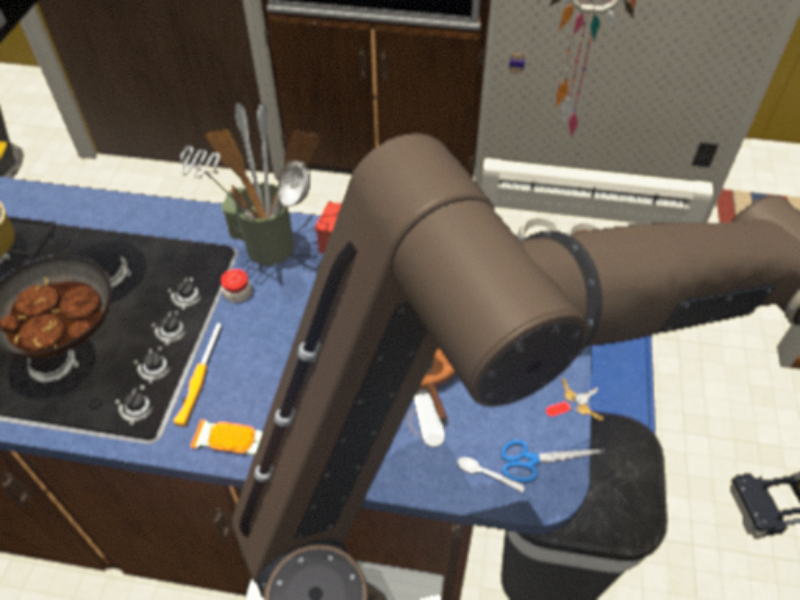

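View pics/scene0v.png

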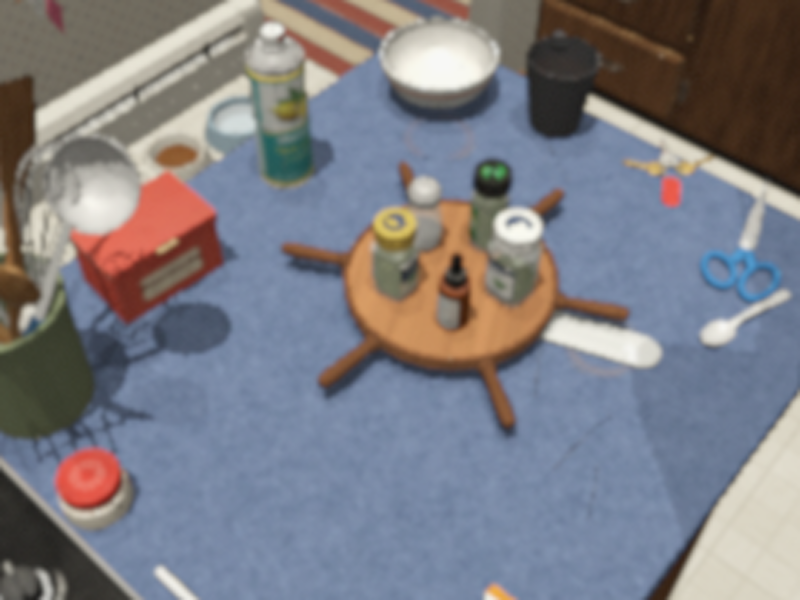

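The top view is blocked by the arm; only the white tongue shows, at about (430,415). The scene view shows the whole turntable. Salt is at the far side (425,215), the tongue is at right (605,340), and there are six handles.

```bash
cat >> h.py <<'E'
from scipy.optimize import differential_evolution, minimize
def fit(p,W,c0=None):
    """platter centre, handle angle (deg mod 60), from points at platter height"""
    q=W.reshape(-1,3); rgb=p.reshape(-1,3).astype(int)
    c0=np.array([.59,-.03]) if c0 is None else c0
    with np.errstate(invalid='ignore'): m=(q[:,2]>.026)&(q[:,2]<.043)&(np.hypot(*(q[:,:2]-c0).T)<.21)&(rgb[:,0]>rgb[:,2]+15)
    X=q[m,:2]
    def cost(a):
        d=X-a[:2]; rr=np.hypot(*d.T); th=np.arctan2(d[:,1],d[:,0])-a[2]; k=np.pi/3
        th=(th+k/2)%k-k/2
        perp=np.abs(rr*np.sin(th))
        dh=np.where(rr<.19,np.maximum(perp-.004,0),rr-.19+np.maximum(perp-.004,0)); dd=np.maximum(rr-.115,0)
        c=np.minimum(dd,dh)
        # rim points must reach .115 : pull via ends
        return np.mean(np.minimum(c,.015)**1.0)
    s=differential_evolution(cost,[(c0[0]-.03,c0[0]+.03),(c0[1]-.03,c0[1]+.03),(0,np.pi/3)],seed=1,tol=1e-8)
    return s.x[:2],np.degrees(s.x[2]),s.fun,X
def tongue(p,W,c):
    q=W.reshape(-1,3); rgb=p.reshape(-1,3).astype(int)
    d=np.hypot(*(q[:,:2]-c).T)
    with np.errstate(invalid='ignore'): m=(q[:,2]>-.003)&(q[:,2]<.014)&(d>.12)&(d<.245)&(rgb.min(1)>140)&(q[:,0]<c[0])
    X=q[m,:2]; mid=X.mean(0); v=mid-c
    u,s,vt=np.linalg.svd(X-mid); 
    return np.degrees(np.arctan2(v[1],v[0])),vt[0],X,d[m].max(),mid
def top_of(W,cam,name,c,pick=0):
    out=[]
    for d in finder.cut_out(cam,name):
        X=W[d["region"]]; X=X[~np.isnan(X[:,0])]
        X=X[(np.hypot(*(X[:,:2]-c).T)<.12)&(X[:,2]>.05)]
        if len(X)<30: continue
        t=X[X[:,2]>X[:,2].max()-.02]
        e=lambda Y:tuple(np.round((Y.min(0)+Y.max(0))[:2]/2,3))
        m=np.array(e(t))-c
        out.append((name,round(d["p"],2),e(X),e(t),"az",round(np.degrees(np.arctan2(m[1],m[0])),1),"r",round(np.hypot(*m),3),"zmax",round(X[:,2].max(),3)))
    return out
E
python3 - <<'E'
from h import *
p,W=look("scene")
c,a,f,X=fit(p,W); print("centre",c,"ang",a,f,len(X))
t=tongue(p,W,c); print("tongue az",t[0],"axis",np.degrees(np.arctan2(t[1][1],t[1][0])),len(t[2]),t[3],t[4])
for n in["salt_shaker","spice_b","shelf_spice","dropper_bottle"]:
    for o in top_of(W,"scene",n,c): print(o)
k=imaging.get_calibration("scene");R=cv2.Rodrigues(np.array(k["rvec"]))[0];print("cam at",-R.T@np.array(k["tvec"]).ravel())
# overlay
K=np.array([[k["fx"],0,k["cx"]],[0,k["fy"],k["cy"]],[0,0,1]]);pr=lambda P:cv2.projectPoints(np.array(P,float),np.array(k["rvec"]),np.array(k["tvec"]),K,None)[0].reshape(-1,2)
img=cv2.resize(p[:,:,::-1],None,fx=4,fy=4)
def line(P): cv2.polylines(img,[np.int32(pr(P)*4)],False,(0,255,0),1)
th=np.linspace(0,2*np.pi,80); line([[c[0]+.115*np.cos(x),c[1]+.115*np.sin(x),.039] for x in th])
for i in range(6):
    x=np.radians(a+60*i); line([[c[0]+s*np.cos(x),c[1]+s*np.sin(x),.036] for s in(.115,.19)])
x=np.radians(t[0]);line([[c[0]+s*np.cos(x),c[1]+s*np.sin(x),.006] for s in(.1,.23)])
cv2.imwrite("pics/ov.png",img[500:1000,700:1450])
E
```

```text
centre [ 0.59974116 -0.03106656] ang 26.706436221629613 9.521929437196007e-05 2538
tongue az -159.40760540191766 axis -169.91493826341312 465 0.2302412430413131 [ 0.43714208 -0.0921589 ]
('salt_shaker', 0.51, (np.float64(0.649), np.float64(-0.046)), (np.float64(0.65), np.float64(-0.046)), 'az', np.float64(-16.5), 'r', np.float64(0.052), 'zmax', np.float64(0.126))
('spice_b', 0.64, (np.float64(0.54), np.float64(-0.057)), (np.float64(0.54), np.float64(-0.058)), 'az', np.float64(-155.7), 'r', np.float64(0.066), 'zmax', np.float64(0.138))
('spice_b', 0.59, (np.float64(0.641), np.float64(0.0)), (np.float64(0.635), np.float64(0.018)), 'az', np.float64(54.3), 'r', np.float64(0.06), 'zmax', np.float64(0.135))
('shelf_spice', 0.58, (np.float64(0.591), np.float64(-0.079)), (np.float64(0.591), np.float64(-0.08)), 'az', np.float64(-100.1), 'r', np.float64(0.05), 'zmax', np.float64(0.144))
('dropper_bottle', 0.68, (np.float64(0.559), np.float64(0.016)), (np.float64(0.561), np.float64(0.015)), 'az', np.float64(130.1), 'r', np.float64(0.06), 'zmax', np.float64(0.138))
cam at [0.18392078 0.53010133 0.83476829]
```

View pics/ov.png

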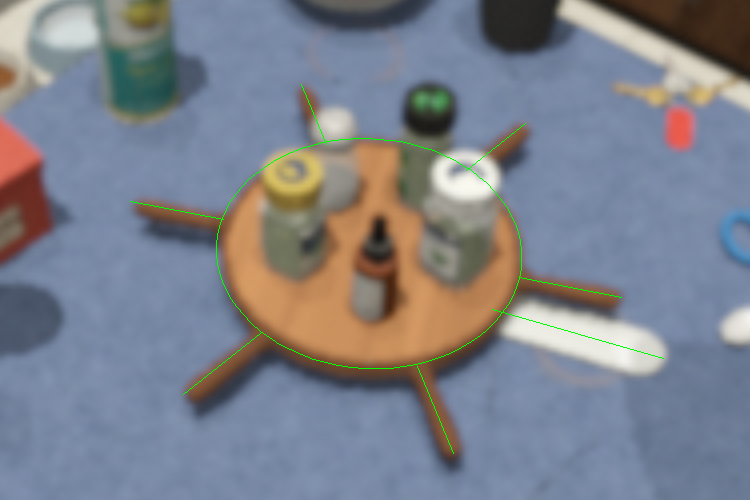

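The overlay is a few mm off up and to the left, so I'll fit by silhouette instead, with centre, handle angle and tongue angle fitted together.

```bash
cat >> h.py <<'E'
def silfit(cam,p,W,x0,S=4,fixed=None):
    """x=[cx,cy,handle deg, tongue deg]; fixed=(cx,cy,tongue) keeps those"""
    k=imaging.get_calibration(cam);K=np.array([[k["fx"],0,k["cx"]],[0,k["fy"],k["cy"]],[0,0,1]])
    rv,tv=np.array(k["rvec"],float),np.array(k["tvec"],float)
    pr=lambda P:cv2.projectPoints(np.array(P,float),rv,tv,K,None)[0].reshape(-1,2)
    up=lambda m:cv2.resize(m.astype(np.float32),None,fx=S,fy=S,interpolation=cv2.INTER_LINEAR)
    b=p.astype(int); z=np.nan_to_num(W[:,:,2],nan=1.)
    dist=np.hypot(W[:,:,0]-x0[0],W[:,:,1]-x0[1])
    ok=(z<.045)&(np.nan_to_num(dist,nan=1)<.26)
    ok=cv2.erode(ok.astype(np.uint8),np.ones((3,3)))
    brown=((b[:,:,0]-b[:,:,2]>10)).astype(float)
    white=((b.min(2)>140)&(np.abs(z)<.016)).astype(float)
    B,T,O=up(brown),up(white),up(ok)>.5
    ph=np.linspace(0,2*np.pi,60)
    def hull(M,P,sh=4):
        h=cv2.convexHull(((pr(P)+.5)*S-.5).astype(np.float32))
        cv2.fillPoly(M,[np.int32(np.round(h*16))],1,shift=4)
    def models(x):
        M=np.zeros(B.shape,np.uint8);N=M.copy();c=x[:2]
        t=np.radians(x[3]);e=np.array([np.cos(t),np.sin(t)]);n=np.array([-e[1],e[0]])
        hull(N,[[*(c+s*e+w*n),zz] for s in(.09,.21) for w in(-.02,.02) for zz in(0,.006)]+[[*(c+.21*e+.02*np.array([np.cos(q),np.sin(q)])),zz] for q in ph for zz in(0,.006)])
        hull(M,[[c[0]+.115*np.cos(q),c[1]+.115*np.sin(q),zz] for q in ph for zz in(.018,.039)])
        for i in range(6):
            a=np.radians(x[2]+60*i);e=np.array([np.cos(a),np.sin(a)]);n=np.array([-e[1],e[0]])
            hull(M,[[*(c+s*e+.008*np.cos(q)*n),.028+.008*np.sin(q)] for s in(.11,.19) for q in ph[::5]])
        N[M>0]=0
        return M,N
    def cost(y):
        x=y if fixed is None else np.array([fixed[0],fixed[1],y[0],fixed[2]])
        M,N=models(x); return (np.abs(M-B)[O].sum()+np.abs(N-T)[O].sum())/S/S
    y0=np.array(x0,float) if fixed is None else np.array([x0[2]],float)
    st=np.array([.006,.006,3,3]) if fixed is None else np.array([4.])
    best=None
    for sg in(1,-1):
        s=minimize(cost,y0,method="Nelder-Mead",options=dict(initial_simplex=np.vstack([y0]+[y0+sg*st*(np.arange(len(y0))==i) for i in range(len(y0))]),xatol=1e-4,fatol=.05,maxiter=400))
        if best is None or s.fun<best.fun: best=s
    x=best.x if fixed is None else np.array([fixed[0],fixed[1],best.x[0],fixed[2]])
    M,N=models(x); img=cv2.resize(p[:,:,::-1],None,fx=S,fy=S)
    for Q,col in((M,(0,255,0)),(N,(0,0,255))): cv2.drawContours(img,cv2.findContours(Q,0,1)[0],-1,col,1)
    return x,best.fun,img
E
python3 - <<'E'
from h import *
p,W=look("scene")
x,f,img=silfit("scene",p,W,[.597,-.028,26.7,-160]); print(x,f)
cv2.imwrite("pics/ov2.png",img[500:1000,700:1450])
np.save("x0.npy",x)
d=finder.cut_out("scene","salt_shaker")[0]["region"]
X=W[d];X=X[(X[:,2]>.05)&(np.hypot(*(X[:,:2]-x[:2]).T)<.12)];
for lo,hi in((.05,.08),(.08,.1),(.1,.118),(.118,.14)):
    Y=X[(X[:,2]>lo)&(X[:,2]<hi)];print(lo,np.round(Y.min(0),3),np.round(Y.max(0),3),len(Y))
# circle fit with r 22 mm to dome/top part
k=imaging.get_calibration("scene")
E
```

```text
[ 6.02197772e-01 -3.58458633e-02  2.67188181e+01 -1.60305063e+02] 333.5673828125
0.05 [ 0.634 -0.063  0.05 ] [ 0.648 -0.032  0.079] 56
0.08 [ 0.636 -0.056  0.081] [ 0.662 -0.034  0.1  ] 55
0.1 [ 0.637 -0.06   0.101] [ 0.667 -0.034  0.118] 54
0.118 [ 0.64  -0.062  0.118] [ 0.668 -0.035  0.126] 54
```

View pics/ov2.png

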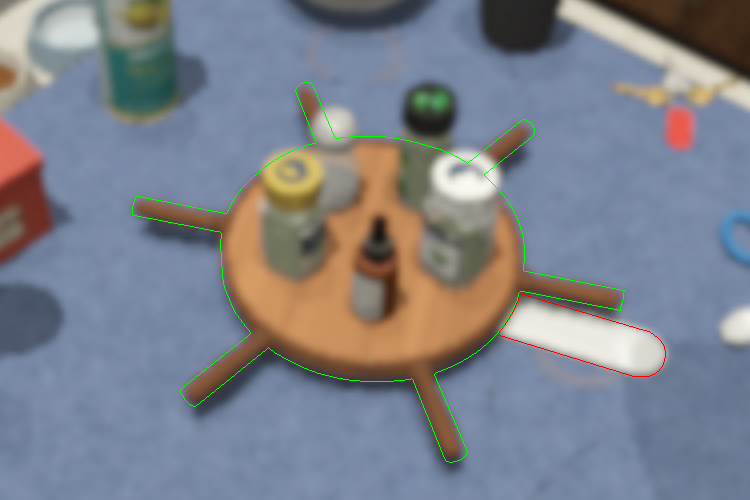

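The silhouette fit is good: centre (0.602,-0.036), handles at 26.7°+60k, tongue at -160.3°. Salt is at about -15°, so it needs roughly -145° (clockwise). Next I'll check for obstacles around the ring.

```bash
python3 - <<'E'
from h import *
p,W=look("scene"); x=np.load("x0.npy"); q=W.reshape(-1,3); q=q[~np.isnan(q[:,0])]
d=q[:,:2]-x[:2]; r_=np.hypot(*d.T); az=np.degrees(np.arctan2(d[:,1],d[:,0]))
m=(r_>.13)&(r_<.35)&(q[:,2]>.05)
for a in range(-180,180,15):
    s=m&(az>=a)&(az<a+15)
    if s.sum()>3: print(a,"rmin",np.round(np.percentile(r_[s],3),3),"zmax",q[s,2].max().round(3))
E
python3 -m handwheel '[[1,5,5,0,10],[1,10,10,0,20],[1,15,14,0,30],[1,19,18,0,40],[1,23,22,0,50],[1,27,26,0,60],[1,31,31,0,70],[1,35,36,0,80]]' 10
```

```text
-180 rmin 0.331 zmax 0.655
-90 rmin 0.279 zmax 0.109
-75 rmin 0.278 zmax 0.109
-60 rmin 0.279 zmax 0.065
-45 rmin 0.282 zmax 0.064
-15 rmin 0.245 zmax 0.207
0 rmin 0.254 zmax 0.176
15 rmin 0.272 zmax 0.088
30 rmin 0.259 zmax 0.089
45 rmin 0.294 zmax 0.287
60 rmin 0.29 zmax 0.261
time_s: 2.4
tcp_pos: [0.5787, -0.2755, 0.2268]
eef_rot: [-180.0, -0.0, -79.8]
contact_force: [0.6, -0.3, 0.9]
gripper_width: 0.0129
gripper_force: 0.0
```

```bash
python3 -m handwheel '[[1,5,4.5,0,8],[1,9.5,9.1,0,16],[1,9.5,9.1,-4,16],[1,9.5,9.1,-9,16],[1,9.5,9.1,-14,16],[1,9.5,9.1,-18,16],[1,9.5,9.1,-21.2,16],[1,9.5,9.1,-21.2,16]]'
python3 - <<'E'
from h import *
s=get_state();print(s["joints"],s["eef_rot"],s["tcp_pos"])
x=np.load("x0.npy");a=-64;P=lambda a:x[:2]+.165*np.array([np.cos(np.radians(a)),np.sin(np.radians(a))])
for a0 in(-64,-92,-120,-148):
    for i in range(1,9): print(a0-3.5*i,np.round((P(a0-3.5*i)-P(a0))*100,1).tolist(),-3.5*i)
p,W=look("scene");cv2.imwrite("pics/c.png",cv2.resize(p[100:260,170:383,::-1],(798,600)))
E
```

```text
time_s: 3.4
tcp_pos: [0.6704, -0.1861, 0.0117]
eef_rot: [179.7, 0.2, -64.2]
contact_force: [0.3, -0.4, -0.0]
gripper_width: 0.0002
gripper_force: 0.0
[ 4.75678733e-01  3.31319463e+01 -9.30323372e+00 -2.79421376e-02
 -4.78836889e+01  2.53911668e+01] [ 1.79720773e+02  1.55360946e-01 -6.41523298e+01] [ 0.67037293 -0.18610415  0.01166743]
-67.5 [-0.9, -0.4] -3.5
-71.0 [-1.9, -0.8] -7.0
-74.5 [-2.8, -1.1] -10.5
-78.0 [-3.8, -1.3] -14.0
-81.5 [-4.8, -1.5] -17.5
-85.0 [-5.8, -1.6] -21.0
-88.5 [-6.8, -1.7] -24.5
-92.0 [-7.8, -1.7] -28.0
-95.5 [-1.0, 0.1] -3.5
-99.0 [-2.0, 0.2] -7.0
-102.5 [-3.0, 0.4] -10.5
-106.0 [-4.0, 0.6] -14.0
-109.5 [-4.9, 0.9] -17.5
-113.0 [-5.9, 1.3] -21.0
-116.5 [-6.8, 1.7] -24.5
-120.0 [-7.7, 2.2] -28.0
-123.5 [-0.9, 0.5] -3.5
-127.0 [-1.7, 1.1] -7.0
-130.5 [-2.5, 1.7] -10.5
-134.0 [-3.2, 2.4] -14.0
-137.5 [-3.9, 3.1] -17.5
-141.0 [-4.6, 3.9] -21.0
-144.5 [-5.2, 4.7] -24.5
-148.0 [-5.7, 5.5] -28.0
-151.5 [-0.5, 0.9] -3.5
-155.0 [-1.0, 1.8] -7.0
-158.5 [-1.4, 2.7] -10.5
-162.0 [-1.7, 3.6] -14.0
-165.5 [-2.0, 4.6] -17.5
-169.0 [-2.2, 5.6] -21.0
-172.5 [-2.4, 6.6] -24.5
-176.0 [-2.5, 7.6] -28.0
```

View pics/c.png

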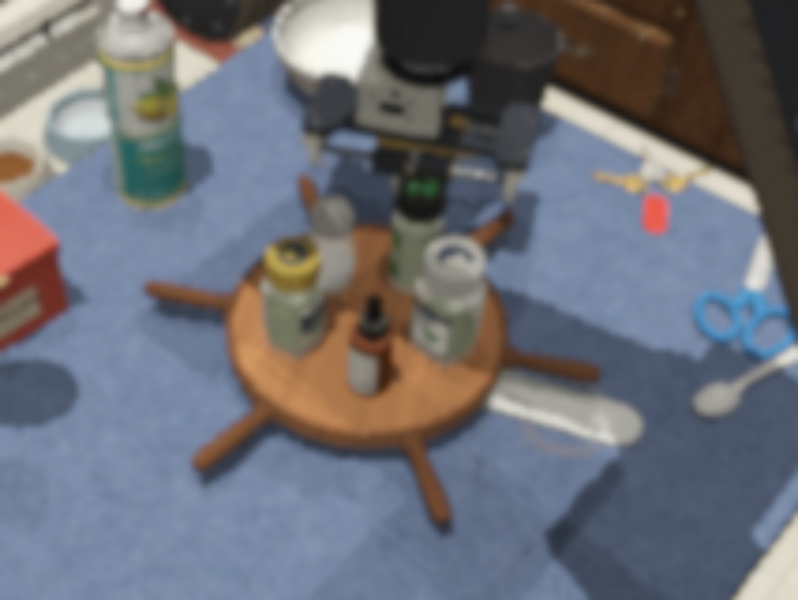

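The gripper is down behind the black-lidded jar, between the back and right handles, clear of the mug, bottle and jars. I'll push in small steps.

```bash
python3 -m handwheel '[[1,-0.9,-0.4,0,-3.5],[1,-1.9,-0.8,0,-7],[1,-2.8,-1.1,0,-10.5],[1,-3.8,-1.3,0,-14],[1,-4.8,-1.5,0,-17.5],[1,-5.8,-1.6,0,-21],[1,-6.8,-1.7,0,-24.5],[1,-7.8,-1.7,0,-28]]'
python3 -m handwheel '[[1,-1,0.1,0,-3.5],[1,-2,0.2,0,-7],[1,-3,0.4,0,-10.5],[1,-4,0.6,0,-14],[1,-4.9,0.9,0,-17.5],[1,-5.9,1.3,0,-21],[1,-6.8,1.7,0,-24.5],[1,-7.7,2.2,0,-28]]'
python3 - <<'E'
from h import *
s=get_state();print(s["joints"],s["contact_force"])
p,W=look("scene");cv2.imwrite("pics/d.png",cv2.resize(p[100:260,170:383,::-1],(798,600)))
E
```

```text
time_s: 4.45
tcp_pos: [0.5962, -0.2035, 0.0174]
eef_rot: [-179.7, -0.0, -92.2]
contact_force: [0.2, 0.3, -0.1]
gripper_width: 0.0003
gripper_force: 0.3
time_s: 5.45
tcp_pos: [0.5192, -0.1814, 0.0171]
eef_rot: [-179.8, 0.1, -120.2]
contact_force: [0.5, -1.4, 0.6]
gripper_width: 0.0003
gripper_force: 0.3
[  1.18000603  21.86499109 -29.49042082   0.05019726 -38.38592919
 -31.44018371] [ 0.5067976  -1.42427922  0.60005619]
```

View pics/d.png

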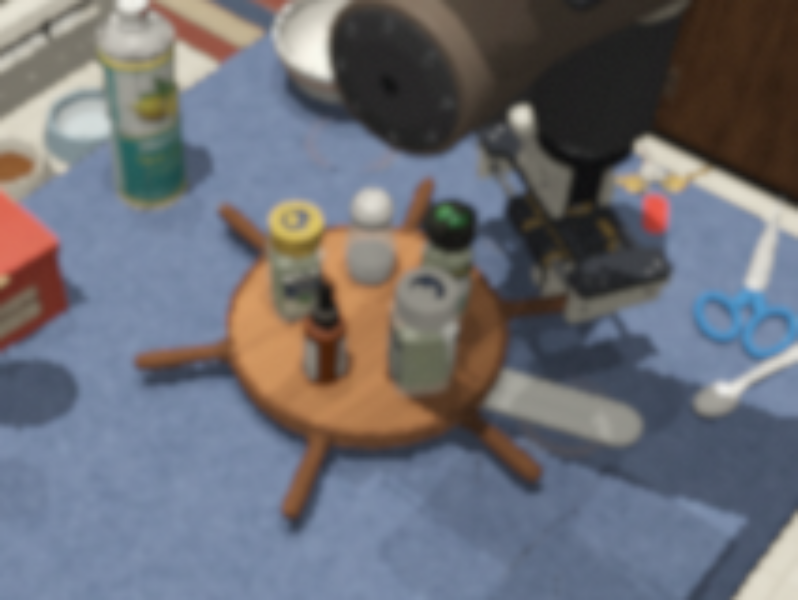

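The handle moved with the fingers (platter turned about 35°) and the jars are all upright. I'll continue the stroke.

```bash
python3 -m handwheel '[[1,-0.9,0.5,0,-3.5],[1,-1.7,1.1,0,-7],[1,-2.5,1.7,0,-10.5],[1,-3.2,2.4,0,-14],[1,-3.9,3.1,0,-17.5],[1,-4.6,3.9,0,-21],[1,-5.2,4.7,0,-24.5],[1,-5.7,5.5,0,-28]]'
python3 -m handwheel '[[1,-0.5,0.9,0,-3.5],[1,-1,1.8,0,-7],[1,-1.4,2.7,0,-10.5],[1,-1.7,3.6,0,-14],[1,-1.7,3.6,0,-14]]'
python3 - <<'E'
from h import *
s=get_state();print(s["joints"],s["contact_force"])
p,W=look("scene");x=np.load("x0.npy")
x1,f,img=silfit("scene",p,W,[0,0,28,0] if 0 else [x[0],x[1],8.,x[3]],fixed=(x[0],x[1],x[3]));print(x1,f)
for o in top_of(W,"scene","salt_shaker",x[:2]):print(o)
cv2.imwrite("pics/e.png",img[450:1050,650:1450])
E
```

```text
time_s: 6.5
tcp_pos: [0.4619, -0.126, 0.0163]
eef_rot: [-179.9, 0.2, -148.2]
contact_force: [-0.1, -1.0, -0.4]
gripper_width: 0.0005
gripper_force: 0.3
time_s: 7.12
tcp_pos: [0.4449, -0.0897, 0.016]
eef_rot: [-180.0, 0.2, -162.0]
contact_force: [1.2, -0.6, -0.3]
gripper_width: 0.0004
gripper_force: 0.0
[ 1.36150742e+01  1.48167091e+01 -4.16336490e+01  2.51891198e-02
 -3.33705233e+01 -8.56238265e+01] [ 1.23206412 -0.56181929 -0.29068066]
[ 6.02197772e-01 -3.58458633e-02  9.86718750e+00 -1.60305063e+02] 272.3349609375
('salt_shaker', 0.44, (np.float64(0.599), np.float64(-0.081)), (np.float64(0.603), np.float64(-0.084)), 'az', np.float64(-89.0), 'r', np.float64(0.048), 'zmax', np.float64(0.127))
```

View pics/e.png

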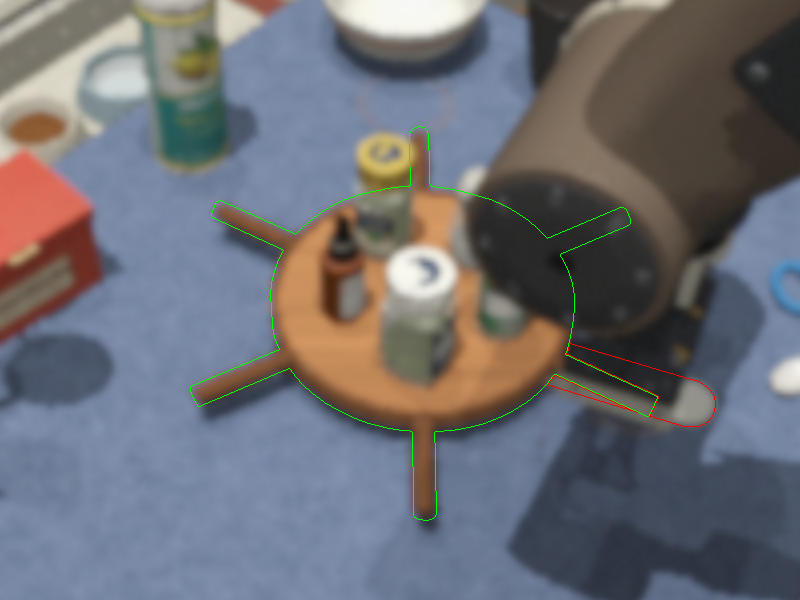

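Platter now at -170.1° for the pushed handle, so it has turned -76.8°. About -68° is left. I'll back off, lift, go back over the next handle (now at -110°) and look for the salt on the way.

Run:
```python
from h import *
x=np.load("x0.npy");P=lambda a:x[:2]+.165*np.array([np.cos(np.radians(a)),np.sin(np.radians(a))])
for a in(-158,-152,-142,-132,-122,-112,-102,-92,-84): print(a,np.round((P(a)-P(-162))*100,1).tolist(),a+162)
```

```text
-158 [0.4, -1.1] 4
-152 [1.1, -2.6] 10
-142 [2.7, -5.1] 20
-132 [4.7, -7.2] 30
-122 [6.9, -8.9] 40
-112 [9.5, -10.2] 50
-102 [12.3, -11.0] 60
-92 [15.1, -11.4] 70
-84 [17.4, -11.3] 78
```

```bash
python3 -m handwheel '[[1,0.4,-1.1,0,4],[1,0.4,-1.1,4,4],[1,0.4,-1.1,9,4],[1,1.1,-2.6,12,10],[1,2.7,-5.1,12,20],[1,4.7,-7.2,12,30],[1,6.9,-8.9,12,40],[1,9.5,-10.2,12,50]]'
python3 -m handwheel '[[1,2.8,-0.8,0,10],[1,5.6,-1.2,0,20],[1,7.9,-1.1,0,28],[1,7.9,-1.1,0,28]]'
python3 - <<'E'
from h import *
p,W=look("scene");x=np.load("x0.npy")
x1,f,img=silfit("scene",p,W,[x[0],x[1],9.,x[3]],fixed=(x[0],x[1],x[3]));print(x1,f)
x2,f,_=silfit("scene",p,W,[x[0],x[1],10.,x[3]]);print(x2,f)
for o in top_of(W,"scene","salt_shaker",x[:2]):print(o)
cv2.imwrite("pics/f.png",img[450:1050,650:1450])
E
```

```text
time_s: 8.22
tcp_pos: [0.5392, -0.1936, 0.1351]
eef_rot: [-180.0, 0.0, -111.8]
contact_force: [0.9, -0.2, -1.1]
gripper_width: 0.0006
gripper_force: 0.0
time_s: 8.72
tcp_pos: [0.6187, -0.2038, 0.1342]
eef_rot: [180.0, -0.0, -84.0]
contact_force: [-1.2, 0.5, -0.0]
gripper_width: 0.0007
gripper_force: 0.0
[ 6.02197772e-01 -3.58458633e-02  9.87109375e+00 -1.60305063e+02] 370.044921875
[ 6.02410167e-01 -3.53672381e-02  9.91223553e+00 -1.60384809e+02] 366.466796875
('salt_shaker', 0.46, (np.float64(0.584), np.float64(-0.068)), (np.float64(0.58), np.float64(-0.067)), 'az', np.float64(-125.5), 'r', np.float64(0.038), 'zmax', np.float64(0.142))
```

View pics/f.png

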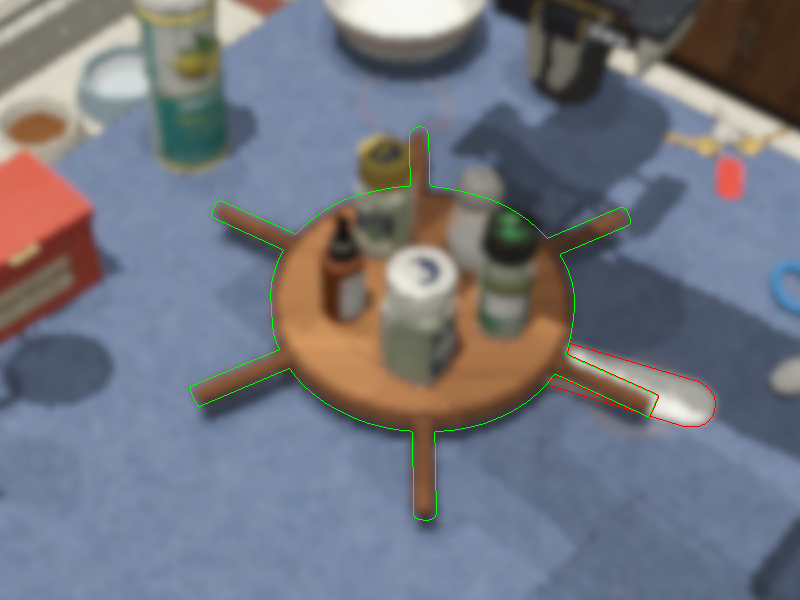

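```bash
python3 -m handwheel '[[1,0,0,-4,0],[1,0,0,-8,0],[1,0,0,-11,0],[1,0,0,-11.9,0]]'
python3 - <<'E'
from h import *
x=np.load("x0.npy");P=lambda a:x[:2]+.165*np.array([np.cos(np.radians(a)),np.sin(np.radians(a))])
for a0 in(-84,-112,-140):
    print([[1,*np.round((P(a0-3.5*i)-P(a0))*100,1).tolist(),0,-3.5*i] for i in range(1,9)])
E
```

```text
time_s: 9.32
tcp_pos: [0.6156, -0.2033, 0.014]
eef_rot: [179.8, 0.0, -84.2]
contact_force: [0.3, -0.1, 1.7]
gripper_width: 0.0004
gripper_force: 0.0
[[1, -1.0, -0.1, 0, -3.5], [1, -2.0, -0.1, 0, -7.0], [1, -3.0, -0.0, 0, -10.5], [1, -4.0, 0.1, 0, -14.0], [1, -5.0, 0.2, 0, -17.5], [1, -6.0, 0.5, 0, -21.0], [1, -7.0, 0.8, 0, -24.5], [1, -7.9, 1.1, 0, -28.0]]
[[1, -0.9, 0.4, 0, -3.5], [1, -1.8, 0.9, 0, -7.0], [1, -2.7, 1.4, 0, -10.5], [1, -3.5, 1.9, 0, -14.0], [1, -4.3, 2.6, 0, -17.5], [1, -5.1, 3.2, 0, -21.0], [1, -5.8, 3.9, 0, -24.5], [1, -6.5, 4.7, 0, -28.0]]
[[1, -0.6, 0.8, 0, -3.5], [1, -1.2, 1.6, 0, -7.0], [1, -1.7, 2.5, 0, -10.5], [1, -2.2, 3.4, 0, -14.0], [1, -2.6, 4.3, 0, -17.5], [1, -3.0, 5.2, 0, -21.0], [1, -3.3, 6.2, 0, -24.5], [1, -3.5, 7.2, 0, -28.0]]
```

```bash
python3 -m handwheel '[[1,-1,-0.1,0,-3.5],[1,-2,-0.1,0,-7],[1,-3,0,0,-10.5],[1,-4,0.1,0,-14],[1,-5,0.2,0,-17.5],[1,-6,0.5,0,-21],[1,-7,0.8,0,-24.5],[1,-7.9,1.1,0,-28]]'
python3 -m handwheel '[[1,-0.9,0.4,0,-3.5],[1,-1.8,0.9,0,-7],[1,-2.7,1.4,0,-10.5],[1,-3.5,1.9,0,-14],[1,-4.3,2.6,0,-17.5],[1,-5.1,3.2,0,-21],[1,-5.8,3.9,0,-24.5],[1,-6.5,4.7,0,-28]]'
python3 -m handwheel '[[1,-0.6,0.8,0,-3.5],[1,-1.2,1.6,0,-7],[1,-1.7,2.5,0,-10.5],[1,-2.2,3.4,0,-14],[1,-2.6,4.3,0,-17.5],[1,-3,5.2,0,-21],[1,-3,5.2,0,-21]]'
python3 -m handwheel '[[1,0.2,-1.1,0,4],[1,0.2,-1.1,4,4],[1,0.2,-1.1,9,4],[1,0.2,-4,14,4],[1,0.2,-10,19,4],[1,0.2,-16,20,4],[1,0.2,-20,20,4],[1,0.2,-20,20,4]]'
python3 - <<'E'
from h import *
x=np.load("x0.npy");S=4
for cam in("scene","top"):
    p,W=look(cam)
    if cam=="scene":
        x1,f,img=silfit(cam,p,W,[x[0],x[1],10.,x[3]],fixed=(x[0],x[1],x[3]));print(x1,f)
        x2,f,_=silfit(cam,p,W,[x[0],x[1],10.,x[3]]);print(x2,f)
        A=img[450:1050,650:1450]
    else: B=cv2.resize(p[150:300,200:350,::-1],(400,400),interpolation=cv2.INTER_CUBIC)
    for o in top_of(W,cam,"salt_shaker",x[:2]):print(cam,o)
A=cv2.resize(A,(400,300));C=np.zeros((400,800,3),np.uint8);C[:300,:400]=A;C[:,400:]=B
cv2.imwrite("pics/g.png",C)
E
```

```text
time_s: 10.32
tcp_pos: [0.5391, -0.1924, 0.0173]
eef_rot: [-179.8, 0.0, -112.3]
contact_force: [1.7, 0.4, -0.1]
gripper_width: 0.0007
gripper_force: 0.3
time_s: 11.32
tcp_pos: [0.474, -0.1452, 0.017]
eef_rot: [-179.9, 0.1, -140.3]
contact_force: [-0.0, -0.6, 0.6]
gripper_width: 0.0005
gripper_force: 0.3
time_s: 12.2
tcp_pos: [0.444, -0.0928, 0.0168]
eef_rot: [-180.0, 0.1, -161.1]
contact_force: [0.4, -0.2, 0.3]
gripper_width: 0.0003
gripper_force: 0.0
time_s: 13.2
tcp_pos: [0.445, -0.2966, 0.2164]
eef_rot: [-179.9, 0.0, -157.3]
contact_force: [-1.4, 0.1, -0.7]
gripper_width: 0.0004
gripper_force: 0.0
[ 6.02197772e-01 -3.58458633e-02  1.08710938e+01 -1.60305063e+02] 387.298828125
[ 6.02885255e-01 -3.60437194e-02  1.07825730e+01 -1.59556176e+02] 358.494140625
scene ('salt_shaker', 0.81, (np.float64(0.561), np.float64(-0.045)), (np.float64(0.551), np.float64(-0.035)), 'az', np.float64(179.1), 'r', np.float64(0.051), 'zmax', np.float64(0.132))
top ('salt_shaker', 0.62, (np.float64(0.549), np.float64(-0.058)), (np.float64(0.551), np.float64(-0.059)), 'az', np.float64(-155.7), 'r', np.float64(0.056), 'zmax', np.float64(0.131))
```

View pics/g.png

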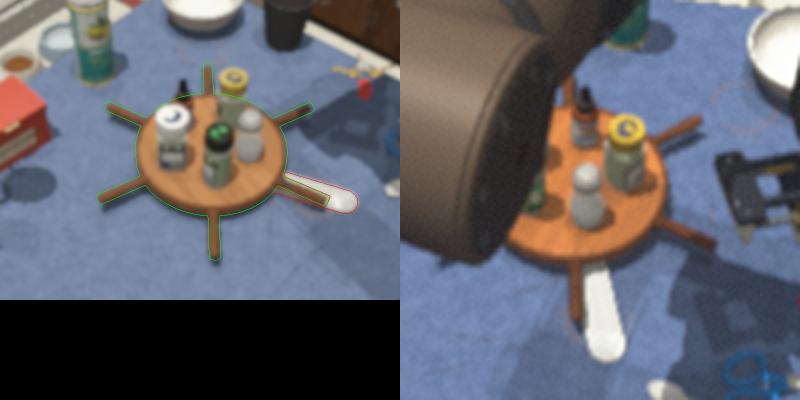

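Salt is now near the front and visible in both views: (250,135) in the left crop and (587,195) in the right crop. Its axis is somewhat anticlockwise of the tongue. I'll triangulate the axis.

```bash
cat >> h.py <<'E'
from scipy.optimize import least_squares
def salt(cams=("scene","top"),x=np.load("x0.npy"),save=None):
    obs=[];ims=[]
    for cam in cams:
        p,W=look(cam); z=W[:,:,2]
        ds=finder.cut_out(cam,"salt_shaker")
        if not ds: print(cam,"none");continue
        m=ds[0]["region"]&(np.nan_to_num(z)>.045)&(np.nan_to_num(np.hypot(W[:,:,0]-x[0],W[:,:,1]-x[1]),nan=1)<.1)
        m=(cv2.connectedComponentsWithStats(m.astype(np.uint8))); lab=1+np.argmax(m[2][1:,4]); m=m[1]==lab
        rows=[(v,(np.where(m[v])[0].min()+np.where(m[v])[0].max())/2,m[v].sum()) for v in np.where(m.any(1))[0]]
        rows=np.array(rows)[2:-2]
        k=imaging.get_calibration(cam);K=np.array([[k["fx"],0,k["cx"]],[0,k["fy"],k["cy"]],[0,0,1]])
        obs.append((cam,rows,np.array(k["rvec"],float),np.array(k["tvec"],float),K,ds[0]["p"]))
        im=p[:,:,::-1].copy(); im[m]=im[m]//2+np.array([0,127,0],np.uint8); ims.append(im)
    def res(a,each=False):
        o=[]
        for cam,rows,rv,tv,K,_ in obs:
            q=cv2.projectPoints(np.array([[a[0],a[1],.045],[a[0],a[1],.12]]),rv,tv,K,None)[0].reshape(2,2)
            col=q[0,0]+(rows[:,0]-q[0,1])*(q[1,0]-q[0,0])/(q[1,1]-q[0,1])
            o.append((rows[:,1]-col)*np.cos(np.arctan2(q[1,0]-q[0,0],abs(q[1,1]-q[0,1])))/np.sqrt(len(rows)))
        rr=np.hypot(a[0]-x[0],a[1]-x[1])
        return o if each else np.concatenate(o+[[(rr-.062)/.004]])
    s=least_squares(res,[x[0]-.055,x[1]-.02],loss="soft_l1",x_scale=.01)
    d=s.x-x[:2]; print("salt",s.x.round(4),"r",np.hypot(*d).round(4),"az",np.degrees(np.arctan2(d[1],d[0])).round(1),[(o[0],round(o[5],2),len(o[1]),(e*np.sqrt(len(e))).round(1).tolist()) for o,e in zip(obs,res(s.x,True))])
    for o,im in zip(obs,ims):
        q=cv2.projectPoints(np.array([[*s.x,.036],[*s.x,.126]]),o[2],o[3],o[4],None)[0].reshape(2,2)
        t=np.radians(x[3]);T=cv2.projectPoints(np.array([[x[0]+s_*np.cos(t),x[1]+s_*np.sin(t),z] for s_,z in((0,.036),(.115,.036),(.23,.006))]),o[2],o[3],o[4],None)[0].reshape(-1,2)
        cv2.polylines(im,[np.int32(q*16)],False,(0,0,255),1,shift=4);cv2.polylines(im,[np.int32(T*16)],False,(255,0,255),1,shift=4)
    if save:
        c=[im[int(o[1][:,0].mean())-50:int(o[1][:,0].mean())+70,int(o[1][:,1].mean())-40:int(o[1][:,1].mean())+40] for o,im in zip(obs,ims)]
        cv2.imwrite(save,cv2.resize(np.hstack(c),None,fx=5,fy=5))
    return s.x
E
python3 - <<'E'
from h import *
salt(save="pics/s1.png")
# tongue check from top view
p,W=look("top");x=np.load("x0.npy");t=tongue(p,W,x[:2]);print(t[0],np.degrees(np.arctan2(t[1][1],t[1][0])),len(t[2]),t[3])
E
```

```text
Traceback (most recent call last):
  File "h.py", line 93, in salt
    m=(cv2.connectedComponentsWithStats(m.astype(np.uint8))); lab=1+np.argmax(m[2][1:,4]); m=m[1]==lab
                                                                    ~~~~~~~~~^^^^^^^^^^^^
ValueError: attempt to get argmax of an empty sequence
```

```bash
python3 - <<'E'
s=open("h.py").read()
a=s.index("        m=ds[0][\"region\"]&"); b=s.index("        rows=[(v,")
s=s[:a]+'''        g=(np.nan_to_num(z)>.045)&(np.nan_to_num(np.hypot(W[:,:,0]-x[0]-.058*np.cos(np.radians(x[3])),W[:,:,1]-x[1]-.058*np.sin(np.radians(x[3]))),nan=1)<.045)
        ds=sorted([d for d in ds if (d["region"]&g).sum()>.6*d["region"].sum()],key=lambda d:-d["p"])
        if not ds: print(cam,"none");continue
        m=cv2.connectedComponentsWithStats((ds[0]["region"]&g).astype(np.uint8)); m=m[1]==1+np.argmax(m[2][1:,4])
'''+s[b:]
open("h.py","w").write(s)
E
python3 - <<'E'
from h import *
for i in range(2): salt(save=f"pics/s{i}.png")
p,W=look("top");x=np.load("x0.npy");t=tongue(p,W,x[:2]);print(t[0],np.degrees(np.arctan2(t[1][1],t[1][0])),len(t[2]),t[3])
E
```

```text
salt [ 0.5484 -0.0586] r 0.0584 az -157.1 [('scene', 0.57, 22, [-1.3, -1.2, -1.0, -1.4, -0.8, -0.7, -0.5, -0.4, -0.3, -0.7, -0.5, -0.4, -0.8, -0.6, -0.0, -0.4, -0.3, -0.1, -0.0, 0.1, 0.2, -0.1]), ('top', 0.79, 20, [-0.4, 0.1, 0.2, 0.2, 0.2, 0.2, -0.2, -0.2, -0.2, -0.1, -0.1, -0.1, -0.0, -0.0, 0.0, 0.1, 0.6, 0.6, 0.7, 0.2])]
salt [ 0.548  -0.0588] r 0.0589 az -157.0 [('scene', 0.79, 22, [-1.0, -0.8, -0.2, -0.1, -0.5, -0.3, -0.2, -0.6, -0.5, -0.8, -0.7, -1.1, -0.9, -0.8, -0.7, -0.6, -0.4, -0.3, -0.2, -0.5, 0.1, 0.7]), ('top', 0.7, 21, [-0.5, 0.1, 0.1, 0.1, 0.2, 0.2, 0.2, -0.3, -0.2, 0.3, -0.2, -0.1, -0.1, -0.1, -0.0, 0.0, 0.5, 0.6, 0.1, 0.1, 0.7])]
-159.997797770765 -164.68181938790667 393 0.22824976753638074
```

```bash
cat > w.py <<'E'
import h; from h import *
from scipy.spatial.transform import Rotation as Ro
_get=imaging.get_calibration
def wcal():
    s=get_state();k=dict(_get("wrist"));H=np.array(k["hand_eye"])
    T=np.eye(4);T[:3,:3]=Ro.from_euler("xyz",s["eef_rot"],degrees=True).as_matrix();T[:3,3]=s["tcp_pos"]
    C=T@H; I=np.linalg.inv(C); k["rvec"]=Ro.from_matrix(I[:3,:3]).as_rotvec();k["tvec"]=I[:3,3]; return k,C
class Im:
    cal=None
    def capture(self,n):
        if n=="wrist": self.cal=wcal()[0]
        return imaging.capture(n)
    def get_calibration(self,n): return self.cal if n=="wrist" else _get(n)
h.imaging=Im()
E
python3 - <<'E'
from w import *
k,C=wcal();print(np.round(_get("wrist")["hand_eye"],3),k["fx"],k["fy"],k["cx"]);print(C.round(3))
z=C[:3,2];print("axis hits",C[:3,3]+z*(.05-C[2,3])/z[2], get_state()["eef_rot"])
E
```

```text
Traceback (most recent call last):
NameError: name '_get' is not defined
```

Run:
```python
import w; from w import *
k,C=wcal();print(np.round(w._get("wrist")["hand_eye"],3),k["fx"],k["fy"],k["cx"]);print(C.round(3))
z=C[:3,2];print("axis hits",C[:3,3]+z*(.05-C[2,3])/z[2], get_state()["eef_rot"])
```

```text
[[ 0.001 -0.959 -0.282  0.077]
 [ 1.     0.001 -0.     0.001]
 [ 0.    -0.282  0.959 -0.159]
 [ 0.     0.     0.     1.   ]] 267.6073499317118 267.6073499317118 258.4101690433776
[[-0.39   0.883  0.26   0.374]
 [ 0.921  0.374  0.11  -0.322]
 [-0.     0.282 -0.959  0.374]
 [ 0.     0.     0.     1.   ]]
axis hits [ 0.46183986 -0.2851326   0.05      ] [-1.79999674e+02  8.01413252e-04 -1.57111943e+02]
```

```bash
python3 -m handwheel '[[1,0,0,5,0],[1,1,5,5,-3],[1,3,11,5,-3],[1,5,17,5,-3],[1,7.4,23.1,5,-3],[1,7.4,23.1,3.4,-3],[1,7.4,23.1,3.4,-3],[1,7.4,23.1,3.4,-3]]'
python3 - <<'E'
from w import *
x=np.load("x0.npy")
p,W=look("wrist");cv2.imwrite("pics/wr.png",p[:,:,::-1])
np.savez("wr.npz",p=p,W=W)
t=tongue(p,W,x[:2]);print("tongue az",t[0],"axis",np.degrees(np.arctan2(t[1][1],t[1][0])),len(t[2]),t[3],t[4])
for d in finder.cut_out("wrist","salt_shaker"):
    X=W[d["region"]];X=X[~np.isnan(X[:,0])];print(d["p"],d["pixel"],np.median(X,0).round(3),X.min(0).round(3),X.max(0).round(3),len(X))
img=cv2.resize(p[:,:,::-1],(768,576))
cv2.imwrite("pics/wrv.png",img)
E
```

```text
time_s: 14.95
tcp_pos: [0.5192, -0.0633, 0.2497]
eef_rot: [-180.0, -0.0, -160.2]
contact_force: [0.1, 0.1, 0.3]
gripper_width: 0.0003
gripper_force: 0.0
tongue az -160.2869676723952 axis 17.879921817557133 2016 0.2296819744784318 [ 0.43538879 -0.09561494]
0.96 [252.7, 197.3] [ 0.54  -0.062  0.115] [ 0.509 -0.081  0.034] [ 0.576 -0.039  0.251] 1168
```

View pics/wrv.png

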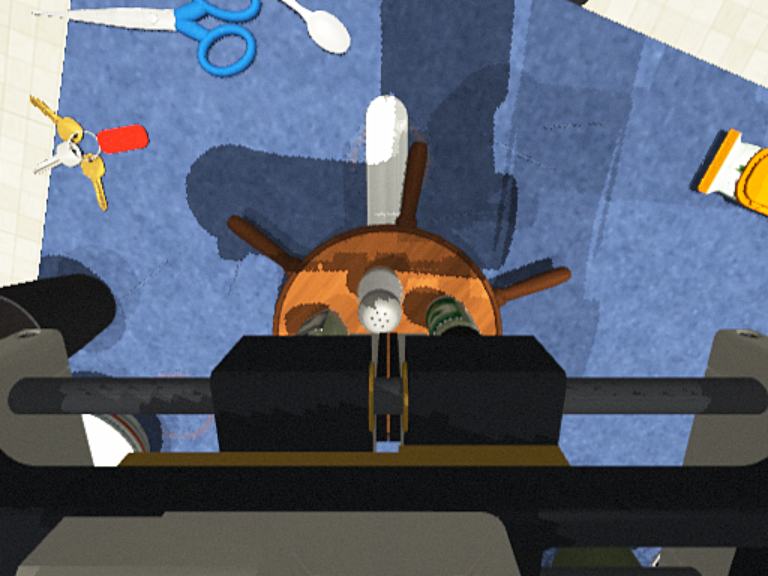

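The wrist view shows the tongue centre at column ~387 of 768 and the salt axis at ~380, so the salt sits slightly on the robot's right of the line. A few degrees clockwise are left. I'll compute it.

```bash
cat > m.py <<'E'
from w import *
def measure(n=1):
    x=np.load("x0.npy")
    for _ in range(n):
        p,W=look("wrist");k=h.imaging.cal
        # tongue edges -> centre line from per-radius midpoints
        t=tongue(p,W,x[:2])[2]; e=np.array([np.cos(np.radians(x[3])),np.sin(np.radians(x[3]))]);nn=np.array([-e[1],e[0]])
        a=(t-x[:2])@e; l=(t-x[:2])@nn
        far=[((l[(a>s)&(a<s+.005)].min()+l[(a>s)&(a<s+.005)].max())/2,np.ptp(l[(a>s)&(a<s+.005)])) for s in np.arange(.13,.21,.005) if ((a>s)&(a<s+.005)).sum()>20]
        print("tongue lateral mm",[(round(u*1e3,1),round(v*1e3)) for u,v in far])
        d=finder.cut_out("wrist","salt_shaker")[0]; m=d["region"]&(np.nan_to_num(W[:,:,2],nan=1)<.14)
        R=cv2.Rodrigues(k["rvec"])[0];C=-R.T@k["tvec"]
        for lo,hi in((.037,.06),(.06,.085),(.085,.105),(.105,.118),(.118,.135)):
            X=W[m&(W[:,:,2]>lo)&(W[:,:,2]<hi)]
            if len(X)<10: continue
            L=(X[:,:2]-x[:2])@nn*1e3; A=(X[:,:2]-x[:2])@e*1e3
            print(lo,"lat mid",((L.min()+L.max())/2).round(1),"mean",L.mean().round(1),"w",np.ptp(L).round(1),"r",A.min().round(),A.max().round(),len(X))
if __name__=="__main__": measure(1)
E
python3 m.py
```

```text
tongue lateral mm [(np.float64(1.6), 31), (np.float64(0.9), 32), (np.float64(0.9), 32), (np.float64(0.2), 34), (np.float64(0.2), 33), (np.float64(-0.5), 35), (np.float64(-0.5), 35), (np.float64(-1.3), 36), (np.float64(6.9), 52), (np.float64(4.7), 50), (np.float64(54.7), 150), (np.float64(2.6), 46), (np.float64(3.2), 47), (np.float64(-0.4), 40), (np.float64(-0.4), 40), (np.float64(-1.2), 38)]
0.037 lat mid 5.6 mean 5.6 w 45.2 r 37.0 79.0 49
0.06 lat mid 3.6 mean 3.3 w 41.2 r 53.0 80.0 247
0.085 lat mid 3.3 mean 3.6 w 36.7 r 56.0 76.0 195
0.105 lat mid 3.3 mean 3.2 w 32.8 r 42.0 74.0 183
0.118 lat mid 2.7 mean 2.9 w 28.9 r 44.0 72.0 479
```

Salt is 3.2 mm to the anticlockwise side at r≈0.06, which means about -3.1° more. Going back down behind the same handle (now -169.1°).

```bash
python3 -m handwheel '[[1,-3,-2.8,0,5],[1,-6,-5.5,0,10],[1,-6,-5.5,-6,10],[1,-6,-5.5,-12,10],[1,-6,-5.5,-17,10],[1,-6,-5.5,-21,10],[1,-6,-5.5,-23.3,10],[1,-6,-5.5,-23.3,10]]'
python3 - <<'E'
from h import *
s=get_state();print(s["tcp_pos"],s["eef_rot"])
x=np.load("x0.npy");P=lambda a:x[:2]+.165*np.array([np.cos(np.radians(a)),np.sin(np.radians(a))])
print([[1,*np.round((P(a)-s["tcp_pos"][:2])*100,2).tolist(),0,round(a-s["eef_rot"][2],1)] for a in(-154,-158,-160,-161,-162,-163.2,-164.2)])
E
```

```text
time_s: 16.15
tcp_pos: [0.4583, -0.1178, 0.0154]
eef_rot: [179.9, -0.2, -150.2]
contact_force: [0.4, -0.1, 1.5]
gripper_width: 0.0006
gripper_force: 0.0
[ 0.45829072 -0.11783289  0.01540463] [ 179.930894     -0.18266382 -150.18230875]
[[1, -0.44, 0.97, 0, np.float64(-3.8)], [1, -0.91, 2.02, 0, np.float64(-7.8)], [1, -1.11, 2.56, 0, np.float64(-9.8)], [1, -1.21, 2.83, 0, np.float64(-10.8)], [1, -1.3, 3.1, 0, np.float64(-11.8)], [1, -1.41, 3.43, 0, np.float64(-13.0)], [1, -1.49, 3.71, 0, np.float64(-14.0)]]
```

Push, let it settle, then back off, lift and return to the viewing pose.

```bash
python3 -m handwheel '[[1,-0.4,1,0,-3.8],[1,-0.9,2,0,-7.8],[1,-1.1,2.5,0,-9.8],[1,-1.2,2.8,0,-10.8],[1,-1.3,3.1,0,-11.8],[1,-1.4,3.4,0,-13],[1,-1.5,3.7,0,-14],[1,-1.5,3.7,0,-14]]'
python3 -m handwheel '[[1,0.5,-1.6,0,6],[1,0.5,-1.6,4,6],[1,0.5,-1.6,9,6],[1,0.5,-1.6,15,6],[1,0.5,-1.6,20,6],[1,0.5,-1.6,23.5,6],[1,4,0,23.5,5],[1,7.5,1.8,23.5,4]]'
python3 -m handwheel '[[1,0,0,0,0],[1,0,0,0,0]]'
python3 m.py
python3 - <<'E'
from h import *
x=np.load("x0.npy");p,W=look("scene");x1,f,img=silfit("scene",p,W,[x[0],x[1],8.,x[3]],fixed=(x[0],x[1],x[3]));print(x1,f)
E
```

```text
time_s: 17.15
tcp_pos: [0.4443, -0.0801, 0.0165]
eef_rot: [180.0, -0.0, -164.1]
contact_force: [0.6, -0.7, -0.1]
gripper_width: 0.0008
gripper_force: 0.0
time_s: 18.15
tcp_pos: [0.5202, -0.0619, 0.2524]
eef_rot: [180.0, 0.1, -160.2]
contact_force: [0.4, -0.2, 0.4]
gripper_width: 0.0005
gripper_force: 0.0
time_s: 18.4
tcp_pos: [0.5189, -0.0623, 0.2509]
eef_rot: [180.0, -0.1, -160.1]
contact_force: [-0.9, 0.4, -0.2]
gripper_width: 0.0006
gripper_force: 0.0
tongue lateral mm [(np.float64(-1.1), 37), (np.float64(-1.8), 38), (np.float64(-1.8), 38), (np.float64(-1.8), 38), (np.float64(-1.8), 38), (np.float64(-1.7), 38), (np.float64(-1.7), 38), (np.float64(-1.7), 38), (np.float64(6.4), 54), (np.float64(-1.0), 39), (np.float64(4.9), 50), (np.float64(3.5), 47), (np.float64(3.5), 47), (np.float64(1.3), 43), (np.float64(-0.0), 40), (np.float64(-0.8), 38)]
0.037 lat mid 1.7 mean 1.4 w 32.9 r 70.0 79.0 45
0.06 lat mid 0.4 mean 0.2 w 42.9 r 56.0 80.0 245
0.085 lat mid 0.1 mean -0.1 w 35.5 r 55.0 76.0 191
0.105 lat mid -0.3 mean -1.0 w 33.0 r 43.0 74.0 187
0.118 lat mid -0.3 mean -0.3 w 27.8 r 44.0 72.0 479
[ 6.02197772e-01 -3.58458633e-02  7.39843750e+00 -1.60305063e+02] 444.7431640625
```

Run:
```python
from w import *
x=np.load("x0.npy");p,W=look("wrist")
for i in(0,1):
    y,f,img=silfit("wrist",p,W,[x[0]+.003*i,x[1]-.003*i,7.,x[3]+i],S=3);print(y,f)
np.save("xw.npy",y)
d=finder.cut_out("wrist","salt_shaker")[0];m=d["region"]
for lo,hi in((.06,.085),(.085,.105),(.118,.135)):
    X=W[m&(W[:,:,2]>lo)&(W[:,:,2]<hi)];t=np.radians(y[3]);L=(X[:,:2]-y[:2])@np.array([-np.sin(t),np.cos(t)])*1e3;print(lo,(L.min()+L.max())/2,L.mean())
```

```text
[ 6.02222274e-01 -3.36079070e-02  7.11476128e+00 -1.60021017e+02] 983.0123901367188
[ 6.02200068e-01 -3.38206268e-02  7.05819683e+00 -1.60097220e+02] 996.2098999023438
0.06 2.1485128026550964 1.1795714931559658
0.085 2.6642016648785454 1.444635447008928
0.118 2.2716230295800317 2.685687654391948
```

The wrist fit puts the salt still ~1.5–2 mm (≈1.5°) short. One more small push repeating the same path, 4 mm further.

```bash
python3 -m handwheel '[[1,-3,-2.8,0,5],[1,-6,-5.5,0,10],[1,-6,-5.5,-6,10],[1,-6,-5.5,-12,10],[1,-6,-5.5,-17,10],[1,-6,-5.5,-21,10],[1,-6,-5.5,-23.5,10],[1,-6,-5.5,-23.5,10]]'
python3 -m handwheel '[[1,-0.4,1,0,-3.8],[1,-0.9,2,0,-7.8],[1,-1.2,2.8,0,-10.8],[1,-1.4,3.4,0,-13],[1,-1.5,3.7,0,-14],[1,-1.5,3.9,0,-14.8],[1,-1.6,4.1,0,-15.5],[1,-1.6,4.1,0,-15.5]]'
python3 -m handwheel '[[1,0.6,-2,0,7.5],[1,0.6,-2,4,7.5],[1,0.6,-2,9,7.5],[1,0.6,-2,15,7.5],[1,0.6,-2,20,7.5],[1,0.6,-2,23.5,7.5],[1,4,-0.5,23.5,6],[1,7.6,1.4,23.5,5.5]]'
python3 -m handwheel '[[1,0,0,0,0],[1,0,0,0,0]]'
python3 m.py
python3 - <<'E'
from w import *
x=np.load("x0.npy");p,W=look("wrist")
y,f,img=silfit("wrist",p,W,[x[0],x[1]+.002,6.,x[3]],S=3);print(y,f)
d=finder.cut_out("wrist","salt_shaker")[0];m=d["region"]
for lo,hi in((.06,.085),(.085,.105),(.118,.135)):
    X=W[m&(W[:,:,2]>lo)&(W[:,:,2]<hi)];t=np.radians(y[3]);L=(X[:,:2]-y[:2])@np.array([-np.sin(t),np.cos(t)])*1e3;print(lo,(L.min()+L.max())/2,L.mean())
p,W=look("scene");print(silfit("scene",p,W,[x[0],x[1],6.,x[3]],fixed=(x[0],x[1],x[3]))[:2])
E
```

```text
time_s: 19.65
tcp_pos: [0.458, -0.1176, 0.0153]
eef_rot: [179.9, -0.2, -150.1]
contact_force: [0.8, -0.6, 0.0]
gripper_width: 0.0003
gripper_force: 0.0
time_s: 20.65
tcp_pos: [0.4434, -0.0762, 0.0166]
eef_rot: [180.0, -0.0, -165.6]
contact_force: [0.7, -0.2, -0.1]
gripper_width: 0.0006
gripper_force: 0.0
time_s: 21.65
tcp_pos: [0.5202, -0.0621, 0.2525]
eef_rot: [180.0, 0.1, -160.2]
contact_force: [0.2, 0.2, -0.5]
gripper_width: 0.0003
gripper_force: 0.0
time_s: 21.9
tcp_pos: [0.5189, -0.0623, 0.2509]
eef_rot: [180.0, -0.1, -160.1]
contact_force: [-0.2, 0.5, 0.5]
gripper_width: 0.0003
gripper_force: 0.0
tongue lateral mm [(np.float64(-1.0), 37), (np.float64(-1.8), 38), (np.float64(-1.7), 38), (np.float64(-1.8), 38), (np.float64(-1.7), 38), (np.float64(-1.7), 38), (np.float64(-1.7), 38), (np.float64(-1.7), 38), (np.float64(5.8), 52), (np.float64(5.1), 51), (np.float64(48.7), 138), (np.float64(3.5), 47), (np.float64(3.6), 47), (np.float64(1.4), 43), (np.float64(0.0), 40), (np.float64(-0.9), 38)]
0.037 lat mid -0.9 mean -0.6 w 24.3 r 76.0 80.0 31
0.06 lat mid -1.2 mean -1.8 w 39.1 r 58.0 80.0 217
0.085 lat mid -1.1 mean -1.0 w 35.5 r 58.0 77.0 193
0.105 lat mid -1.7 mean -2.6 w 32.0 r 41.0 74.0 171
0.118 lat mid -1.4 mean -1.6 w 30.1 r 43.0 72.0 486
[ 6.02186447e-01 -3.35395296e-02  5.86584113e+00 -1.60005810e+02] 1025.1357421875
0.06 0.3324101283185179 0.31495119864568705
0.085 1.0136774734461813 0.7446817439081961
0.118 0.6789131411084668 0.6387886760450703
(array([ 6.02197772e-01, -3.58458633e-02,  5.80859375e+00, -1.60305063e+02]), np.float64(454.46875))
```

The salt is now within about 0.7 mm of the tongue's line, and the fingers are clear, 0.25 m up. Handing in.

```bash
python3 -c "
from plant import r
print(r.close_job())"
```

```text
the job is handed in; nothing more can be done
None
```

The salt shaker stands in line with the middle of the front tongue, within about 1 mm by the last wrist-camera measurement; I pushed only the handles, the fingers are clear, and I handed the job in at about 22 s.

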